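Fill the garlic keeper

ROBOT

A 7-joint arm with a two-finger parallel gripper is mounted at the origin on a cart in front of the work surface, level with it; the furniture and walls round the work are solid. World frame = base frame: x ahead of the robot, y to its left, z up, the work surface at z = 0. Lengths are in mm, angles in rad, forces in N, time in s.
With the tool pointing down it reaches from about 400 to 875 mm from the base axis. Payload 4.4 kg.
Tool frame: the origin (TCP) lies on the centre line of the jaws, within the pads' length; the fingertips stand 25 mm ahead of it and the grasp point (between the pads) lies 6 mm ahead of it (ctrl.finger_overhang is the distance from the TCP to the fingertips, in mm); z points along the fingers, y is the line along which they close (so a half turn about z gives the same grasp; the last joint's range is limited). The gripper opens to 85 mm and grips with 20 to 120 N. Pads are 22 mm wide; open, the fingers measure 114 mm over their backs; the gripper's body (76 mm by 85 mm) begins 54 mm behind the grasp point. The pads swing forward as they close: fully open they stand 13 mm farther back than shut.
Start: joints at [1.183, 0.628, 0.038, 1.517, -0.027, 0.996, -0.02], TCP at [205.605, -616.639, 256.313] pointing down, gripper open.
Joint ranges: [-3.06, 3.06], [-0.37, 2.12], [-1.25, 1.32], [0.18, 2.47], [-1.1, 4.24], [0.23, 1.98], [-2.94, 2.94]. Speed limits (rad/s): [2.57, 2.57, 3.14, 3.14, 3.14, 3.14, 3.14].

INTERFACE

Orientations are given as [roll, pitch, yaw] about the fixed x, y, z axes, in that order (R = Rz(yaw) Ry(pitch) Rx(roll)).
In Python, from cell import ctrl gives the robot as it stands. The module is installed in compiled form; this text tells all that it offers.
- The arm moves only by the tool play_rows, never from a script. Its argument "targets" is a list of rows, each a list of 5 numbers: the closure, from 0 (fully open) to 1 (shut), then the shift along the tool's x, y, z in cm, then the turn about the tool's z in degrees. In form: [[gripper, dx, dy, dz, spin], ...]. A call has 1 to 10 rows; each row is the pose to reach, as a shift and turn from the pose commanded when the call began, along the tool's axes at that moment; what a row does not reach only later rows make up. A row lasts 1/10 s, in which the tool goes at most 50 mm and 8.59 degrees, less where a joint would pass 70% of its speed; a pose out of reach is approached as far as the arm can. A call with a gripper value outside its range is refused whole. The fingers move at their own pace and stop on an object; the grip force is fixed at half the most. Time passes only in rows, so rows that repeat a pose let the fingers close. It gives the time, the measured TCP pose, the force, the opening and the grip force at its end, in the units of the state.
- ctrl.read_state(): the state, without advancing time (a new reading comes with each control period).
- ctrl.get_image(name): name is "scene" or "side" or "wrist"; returns (picture, depth): 420x560x3 uint8, red, green, blue; 420x560 float32, mm along the optical axis (not along the pixel's ray), 0 where there is no reading.
- ctrl.calibration(name): a dict with "vfov" (degrees; the focal length in pixels is half the picture's height over the tangent of half this angle, whatever the lens; pixels are square), "cx", "cy" (the principal point, pixels), "extrinsics" (4x4, takes a point from camera to world coordinates); the wrist camera has in their place "mount" (4x4, takes a point from camera to tool coordinates, whose origin is the TCP and whose axes are the flange's). Camera axes: x right, y down, z forward; pixel columns grow to the right and rows downward; lengths in mm; the calibration is good to about 2 mm. A picture is of the moment at which its call begins: read the wrist's pose just before it. calibration takes no time and is no camera call.
- ctrl.finish_job(): hands the job in; it is judged then, once.
Trained networks look in the newest picture that a camera, given by its name, has taken for a name from the list of things; names that differ only in an ending like _2 or _b are one class to them, and where a whole thing is asked for, a point or a joint stands for the part that bears it (a point fixed in the world has none). Each returns a list of dicts, best first, with "confidence" (0 to 1); they miss things now and then, are a little off and sometimes report something else, mostly with a low value. They report only what shows in the picture. A call takes as long as a camera call. They do not tell look-alikes from the thing itself.
- ctrl.search_frame(camera, name): "bbox" ([left, top, right, bottom] in pixels, round what is visible of it).
- ctrl.trace(camera, name): "pixels" (420x560 bool, what is visible of it) and "bbox" ([left, top, right, bottom] in pixels, round what is visible of it).
The state is a dict: "clock": time; "qpos": joint angles; "qd": joint speeds; "tau": joint torques, N m; "eef_pos": TCP position; "tool_rot": TCP orientation; "force": force on the tool from outside, world axes, zero at the start; "torque": the same for the moment, N m; "width": finger opening in mm; "gripper_force": force on a finger pad.
Only numpy, scipy, OpenCV 4.12 (cv2) and the standard library are available. Lean on these libraries where they do the work, as an engineer would, in place of code of your own. Each camera call takes 0.05 s, during which the arm holds its last target. There are 200 camera calls.

TASK

Put the two garlic bulbs away in the terracotta garlic jar: drop them one after the other through its narrow neck so that both lie inside. Keep the jar upright on the worktop and leave the onion where it is.

Things in the scene. Friction and masses are not known exactly. Their poses are not given: they have to be found in the camera images.
- garlic_jar: open terracotta jar with a round belly, a narrow neck, a flared lip and small dark vent holes; hollow, 160 mm high, 154 mm across at the belly, wall 5 mm, inner floor 6 mm above its underside. The neck is round, 84 mm clear inside between 122 and 146 mm above the worktop; the lip above it flares to 106 mm outside. It weighs about 0.9 kg and stands loose on the worktop. Origin: centre of its underside, z up along its axis.
- garlic_a_mid (a point): First bulb of garlic, pale pink-white, roughly round, 56 mm across and 56 mm high (its short stem points up), about 35 g, standing loose on the worktop. This point is the bulb's middle, 28 mm above its underside; a grasp from above at this height, in any direction, is good.
- garlic_b_mid (a point): Second bulb of garlic, pale pink-white, roughly round, 56 mm across and 56 mm high (its short stem points up), about 35 g, standing loose on the worktop. This point is the bulb's middle, 28 mm above its underside; a grasp from above at this height, in any direction, is good.
- onion: golden-brown onion, 82 mm across and 94 mm high to the tip of its stem, loose on the worktop near the garlic; to be left alone. Origin: centre of its underside, z up.
There are look-alikes about, which are no part of the job. Leave any green look-alike of the part that bears garlic_a_mid alone.

How it is judged:
By the outcome, as a careful person would: the job done as asked, in the order asked, and still so for the second after the job is handed in, with the robot touching nothing.
It also fails if it takes over 58 s, if anything falls off the work surface, if the arm or the gripper's body presses on something with over 40 N, if the wrist force passes 120 N, or if a joint passes its speed limit or range.

## Working session

There is one attempt and no reset: what is moved stays moved. The work goes in short steps, Python scripts to look and compute and a tool call to move; the robot and the scene stay as the last step left them, time stands still between calls to the robot, and variables do not carry over. Pictures are saved under pics/ and viewed, at most 10 in all, crops included, and the job is handed in when it is done.

Besides the shell and the picture viewer there is one more tool, called after "Emit:" by a JSON object that holds its "api" and its "payload". play_rows: Moves the arm, as the interface text tells. Its arguments: {"type":"object","properties":{"targets":{"type":"array"}},"required":["targets"]}

```bash
mkdir -p pics; cat > h.py <<'E'
import numpy as np, cv2
from cell import ctrl
from scipy.spatial.transform import Rotation as R
def T_tool(s):
    T=np.eye(4);T[:3,:3]=R.from_euler('xyz',s['tool_rot']).as_matrix();T[:3,3]=s['eef_pos'];return T
def shot(cam,fn=None):
    s=ctrl.read_state();im,d=ctrl.get_image(cam);c=ctrl.calibration(cam)
    E=np.array(c['extrinsics']) if 'extrinsics' in c else T_tool(s)@np.array(c['mount'])
    if fn: cv2.imwrite('pics/'+fn,im[:,:,::-1])
    return im,d,c,E
def cloud(d,c,E,m):
    v,u=np.nonzero(m&(d>0));z=d[v,u];f=210/np.tan(np.radians(c['vfov'])/2)
    P=np.c_[(u-c['cx'])/f*z,(v-c['cy'])/f*z,z];return P@E[:3,:3].T+E[:3,3]
def find(cam,d,c,E,im,names=('garlic_a_mid','garlic_jar','onion')):
    for n in names:
        for r in ctrl.trace(cam,n):
            m=np.array(r['pixels']);P=cloud(d,c,E,m)
            if len(P)<20: print(cam,n,r['confidence'],r['bbox'],'few');continue
            lo,hi=np.percentile(P,[3,97],axis=0)
            print(cam,n,round(r['confidence'],2),np.round(r['bbox']).tolist(),'mid',((lo+hi)/2).round().tolist(),'ext',(hi-lo).round().tolist(),'ztop',hi[2].round(),'rgb',im[m].mean(0).round().tolist())
E
python3 - <<'E'
from h import *
s=ctrl.read_state();print(s)
ims=[]
for cam in('scene','side','wrist'):
    a=shot(cam,cam+'0.png');im,d,c,E=a;print(cam,E[:3,3].round(),{k:v for k,v in c.items() if k not in('extrinsics','mount')})
    find(cam,d,c,E,im)
E
```

```text
{'clock': 0.0, 'qpos': array([ 1.1832109 ,  0.62936398,  0.03845954,  1.51836093, -0.02699378,
        0.99626894, -0.01999779]), 'qd': array([-9.40763729e-04,  1.33578474e-03, -1.10463870e-03, -1.39322817e-03,
       -1.51246786e-03, -2.27009252e-03,  7.46524745e-05]), 'tau': array([-2.71275303e-04, -5.63405335e+01,  1.22609988e+00, -1.93444866e+01,
        1.09981195e-02,  1.05622484e-02,  8.81416113e-07]), 'eef_pos': array([ 205.40778049, -616.09458649,  255.38004307]), 'tool_rot': array([-3.13971044e+00,  4.10318281e-05,  3.21776993e-01]), 'force': array([-0.47906516, -0.11092509,  0.32127739]), 'torque': array([ 0.02438523, -0.02167404,  0.04575485]), 'gripper_force': 0.0, 'width': 85.16053655486733}
scene [ -88.   38. 1037.] {'vfov': 49.63199280300407, 'cx': 281.4625670011596, 'cy': 206.51667605469075}
scene garlic_a_mid 0.95 [151.0, 288.0, 177.0, 312.0] mid [249.0, 263.0, 26.0] ext [50.0, 49.0, 49.0] ztop 50.0 rgb [57.0, 103.0, 64.0]
scene garlic_a_mid 0.86 [324.0, 189.0, 344.0, 209.0] mid [426.0, -173.0, 35.0] ext [42.0, 44.0, 32.0] ztop 51.0 rgb [137.0, 124.0, 118.0]
scene g
[... 709 characters left out ...]
.0] ext [47.0, 39.0, 47.0] ztop 46.0 rgb [91.0, 131.0, 95.0]
side garlic_a_mid 0.59 [205.0, 164.0, 222.0, 179.0] mid [250.0, 290.0, 22.0] ext [49.0, 108.0, 49.0] ztop 47.0 rgb [87.0, 128.0, 92.0]
side garlic_jar 0.63 [280.0, 129.0, 331.0, 191.0] mid [537.0, 204.0, 83.0] ext [126.0, 119.0, 152.0] ztop 159.0 rgb [137.0, 113.0, 100.0]
side onion 0.66 [282.0, 128.0, 335.0, 192.0] mid [537.0, 204.0, 85.0] ext [124.0, 118.0, 147.0] ztop 159.0 rgb [137.0, 113.0, 100.0]
side onion 0.56 [271.0, 189.0, 303.0, 223.0] mid [452.0, -15.0, 42.0] ext [71.0, 57.0, 72.0] ztop 78.0 rgb [154.0, 129.0, 105.0]
wrist [ 279. -593.  374.] {'vfov': 68.25543188872521, 'cx': 280.7881701665666, 'cy': 213.71815924498887}
```

```bash
python3 -c "
import cv2
a=cv2.imread('pics/scene0.png')
cv2.imwrite('pics/sc.png',cv2.resize(a[100:340,100:420],None,fx=2.5,fy=2.5,interpolation=cv2.INTER_CUBIC))
a=cv2.imread('pics/side0.png')
cv2.imwrite('pics/si.png',cv2.resize(a[90:330,150:470],None,fx=2.5,fy=2.5,interpolation=cv2.INTER_CUBIC))"
```

```text
(no output)
```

View pics/sc.png

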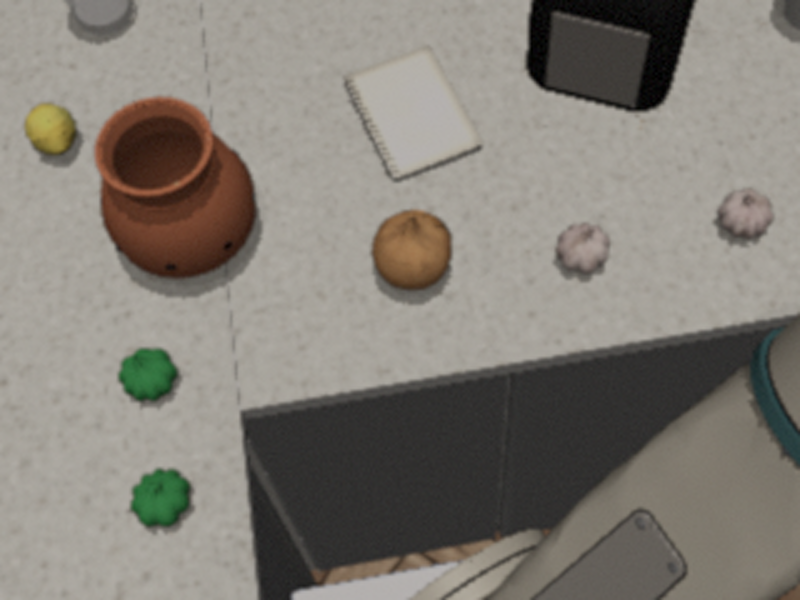

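View pics/si.png

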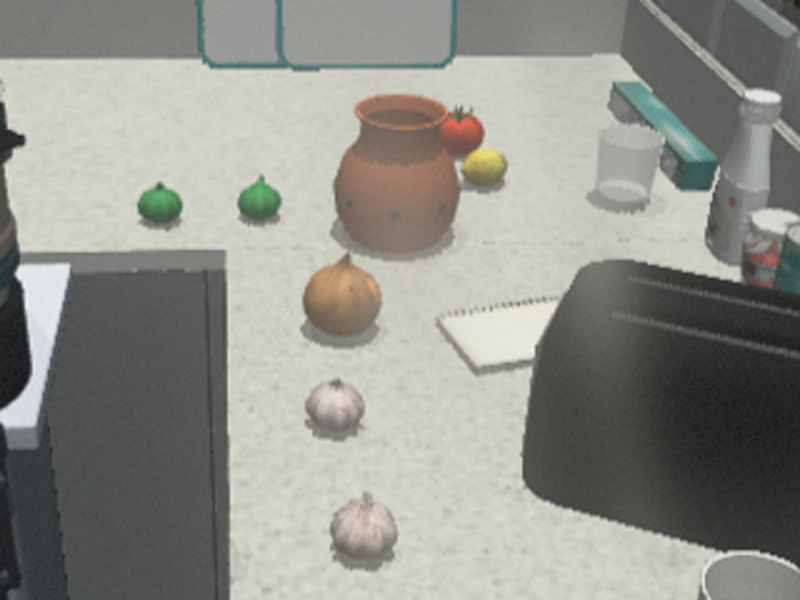

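The scene view shows two pale bulbs at about (333,199) and (398,185), the onion at (265,200), the jar's mouth at (162,158) and two green look-alikes at (159,249) and (164,299). The side view shows the same bulbs at (284,253) and (295,302). Next I'll triangulate the bulbs and fit the jar's rim.

```bash
cat > loc.py <<'E'
from h import *
from scipy.optimize import least_squares
def blob(im,d,c,E,uv,r=16):
    # pale-pink bulb: points above worktop near pixel
    v,u=np.mgrid[:420,:560];m=(abs(u-uv[0])<r)&(abs(v-uv[1])<r)
    P=cloud(d,c,E,m);return P[(P[:,2]>8)&(P[:,2]<70)]
def sphere(P):
    f=lambda p:np.linalg.norm(P-p[:3],axis=1)-p[3]
    return least_squares(f,[*P.mean(0)-[0,0,10],27],loss='soft_l1',f_scale=2).x
def rim(P):
    P=P[P[:,2]>153]
    c=cv2.minEnclosingCircle(P[:,:2].astype(np.float32));return c,np.percentile(P[:,2],95),len(P)
E
python3 - <<'E'
from loc import *
V={k:shot(k) for k in('scene','side')}
for uvs in(((333,199),(284,253)),((398,185),(295,302))):
    Ps=[blob(*V[k],uv) for k,uv in zip(V,uvs)]
    for P in Ps: print(len(P),P.mean(0).round(),sphere(P).round(1),np.percentile(P,[2,98],axis=0).round().tolist())
for k,m in(('scene',(130,215,130,220)),('side',(270,340,120,195))):
    im,d,c,E=V[k];v,u=np.mgrid[:420,:560]
    P=cloud(d,c,E,(u>m[0])&(u<m[1])&(v>m[2])&(v<m[3]))
    P=P[(P[:,0]>430)&(P[:,0]<640)&(P[:,1]>110)&(P[:,1]<320)&(P[:,2]<175)];print(k,rim(P))
E
```

```text
344 [ 424. -173.   37.] [ 430.7 -175.8   21.    26.3] [[404.0, -198.0, 20.0], [450.0, -150.0, 52.0]]
368 [ 431. -188.   31.] [ 432.3 -175.5   19.2   25.5] [[406.0, -203.0, 11.0], [455.0, -166.0, 49.0]]
343 [ 432. -344.   36.] [ 439.6 -348.6   20.8   26.5] [[413.0, -370.0, 17.0], [459.0, -322.0, 52.0]]
514 [ 438. -360.   32.] [ 440.4 -347.6   18.5   26.2] [[415.0, -375.0, 13.0], [463.0, -336.0, 50.0]]
scene (((539.9216918945312, 217.15528869628906), 56.71731185913086), np.float64(164.9032739470469), 538)
side (((537.7076416015625, 219.32933044433594), 58.210609436035156), np.float64(160.76263170311674), 210)
```

```bash
cat > go.py <<'E'
import sys
from h import *
s=ctrl.read_state();T=T_tool(s);print('t',round(s['clock'],2),'at',s['eef_pos'].round(1),'rot',s['tool_rot'].round(3),'w',round(s['width'],1),'q',s['qpos'].round(2))
for a in sys.argv[1:]:
    p=np.array(eval(a),float);print(a,'shift cm',((p-T[:3,3])@T[:3,:3]/10).round(2))
E
python3 go.py 440,-348,255 440,-348,150; python3 - <<'E'
from h import *
im,d,c,E=shot('scene');P=cloud(d,c,E,d>0)
Q=P[(P[:,2]>70)&(P[:,2]<320)&(P[:,1]>-460)&(P[:,1]<-100)&(P[:,0]>440)]
print(np.percentile(Q,[0.5,2,50,98],axis=0).round())
E
```

```text
t 0.7 at [ 205.6 -616.6  256.3] rot [ 3.142 -0.     0.322] w 85.2 q [ 1.18  0.63  0.04  1.52 -0.03  1.   -0.02]
440,-348,255 shift cm [ 30.73 -18.07   0.13]
440,-348,150 shift cm [ 30.73 -18.07  10.63]
[[ 587. -456.   70.]
 [ 590. -442.   71.]
 [ 781. -273.  145.]
 [1035. -114.  189.]]
```

Emit:
{"api": "play_rows", "payload": {"targets": [[0,30.7,-18.1,8,0],[0,30.7,-18.1,8,0],[0,30.7,-18.1,8,0],[0,30.7,-18.1,8,0],[0,30.7,-18.1,8,0],[0,30.7,-18.1,8,0],[0,30.7,-18.1,8,0],[0,30.7,-18.1,8,0],[0,30.7,-18.1,8,0],[0,30.7,-18.1,8,0]]}}

```text
clock: 1.75
eef_pos: [438.9, -349.1, 176.5]
tool_rot: [3.141, 0.001, 0.321]
force: [-0.6, 0.5, 0.3]
width: 85.6
gripper_force: 0.0
```

```bash
python3 go.py 440,-348,34; python3 - <<'E'
from loc import *
im,d,c,E=shot('wrist','w1.png')
find('wrist',d,c,E,im,('garlic_a_mid',))
P=cloud(d,c,E,d>0);P=P[(np.hypot(P[:,0]-440,P[:,1]+348)<45)&(P[:,2]>10)&(P[:,2]<70)]
print(len(P),sphere(P).round(1),np.percentile(P,[1,99],axis=0).round())
E
```

```text
t 1.75 at [ 438.9 -349.1  176.5] rot [3.141e+00 1.000e-03 3.210e-01] w 85.6 q [ 0.59  0.6   0.05  1.85 -0.04  0.69 -0.59]
440,-348,34 shift cm [ 0.15 -0.08 14.25]
wrist garlic_a_mid 0.55 [48.0, 113.0, 122.0, 178.0] mid [436.0, -178.0, 34.0] ext [44.0, 44.0, 29.0] ztop 48.0 rgb [109.0, 97.0, 89.0]
2702 [ 442.6 -346.2   18.4   26.8] [[ 420. -371.   22.]
 [ 468. -320.   53.]]
```

View pics/w1.png

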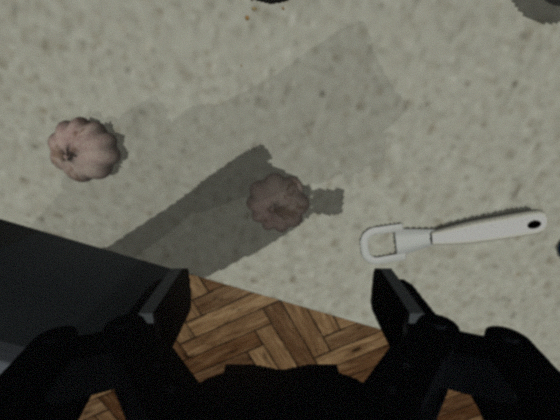

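The wrist view has the bulb at (278,202), centred between the fingers at about 185 and 375. The peeler's loop starts at (360,240), clear of the fingers. I'll descend and grip.

Emit:
{"api": "play_rows", "payload": {"targets": [[0,0.3,-0.1,5,0],[0,0.3,-0.1,10,0],[0,0.3,-0.1,14.2,0],[0,0.3,-0.1,14.2,0],[0,0.3,-0.1,14.2,0],[1,0.3,-0.1,14.2,0],[1,0.3,-0.1,14.2,0],[1,0.3,-0.1,14.2,0],[1,0.3,-0.1,14.2,0],[1,0.3,-0.1,14.2,0]]}}

```text
clock: 2.85
eef_pos: [443.3, -346.9, 37.6]
tool_rot: [3.138, -0.002, 0.322]
force: [-1.9, 1.0, 12.6]
width: 50.8
gripper_force: 59.8
```

Emit:
{"api": "play_rows", "payload": {"targets": [[1,0,0,0,0],[1,0,0,0,0],[1,0,0,-5,0],[1,0,0,-10,0],[1,0,0,-15,0],[1,0,0,-20,0],[1,0,0,-22,0],[1,0,0,-22,0]]}}

```text
clock: 3.65
eef_pos: [444.0, -347.4, 259.8]
tool_rot: [3.133, -0.006, 0.322]
force: [-0.2, 0.3, -0.9]
width: 50.9
gripper_force: 62.9
```

```bash
python3 go.py 538.5,218,250
```

```text
t 3.65 at [ 444.  -347.4  259.8] rot [ 3.133 -0.006  0.322] w 50.9 q [ 0.58  0.5   0.06  1.77 -0.04  0.87 -0.6 ]
538.5,218,250 shift cm [ 26.84 -50.65   0.72]
```

Emit:
{"api": "play_rows", "payload": {"targets": [[1,2,-4,0,0],[1,26.8,-50.6,0,0],[1,26.8,-50.6,0,0],[1,26.8,-50.6,0,0],[1,26.8,-50.6,0,0],[1,26.8,-50.6,0,0],[1,26.8,-50.6,0,0],[1,26.8,-50.6,0,0],[1,26.8,-50.6,0,0],[1,26.8,-50.6,0,0]]}}

```text
clock: 4.65
eef_pos: [522.7, 143.9, 254.0]
tool_rot: [3.141, 0.001, 0.322]
force: [1.2, -0.7, -0.1]
width: 51.0
gripper_force: 62.9
```

```bash
python3 go.py 538.5,218,255
```

```text
t 4.65 at [522.7 143.9 254. ] rot [3.141e+00 1.000e-03 3.220e-01] w 51.0 q [-0.33  0.48  0.01  1.82 -0.01  0.84 -1.56]
538.5,218,255 shift cm [ 3.85 -6.53 -0.11]
```

Emit:
{"api": "play_rows", "payload": {"targets": [[1,3.6,-6.2,0,0],[1,3.6,-6.2,0,0],[1,3.6,-6.2,0,0],[1,3.6,-6.2,0,0],[1,3.6,-6.2,0,0]]}}

```text
clock: 5.15
eef_pos: [537.6, 210.2, 254.0]
tool_rot: [3.14, 0.001, 0.32]
force: [-0.2, -0.3, -0.6]
width: 50.5
gripper_force: 62.9
```

```bash
python3 go.py 538.5,218,192; python3 - <<'E'
from loc import *
im,d,c,E=shot('wrist','w2.png')
P=cloud(d,c,E,d>0);Q=P[(np.hypot(P[:,0]-538,P[:,1]-218)<75)&(P[:,2]>152)&(P[:,2]<168)];print('rim',len(Q),np.percentile(Q,[1,99],axis=0).round())
f=lambda p:np.hypot(Q[:,0]-p[0],Q[:,1]-p[1])-p[2]
print(least_squares(f,[538,218,50],loss='soft_l1').x.round(1))
im,d,c,E=shot('scene','s2.png');im,d,c,E=shot('side','d2.png')
E
python3 -c "
import cv2,numpy as np
a=cv2.imread('pics/w2.png');b=cv2.imread('pics/d2.png')[60:270,200:410]
cv2.imwrite('pics/m2.png',np.hstack([cv2.resize(a,(440,330)),cv2.resize(b,(330,330))]))"
```

```text
t 5.15 at [537.6 210.2 254. ] rot [3.14e+00 1.00e-03 3.20e-01] w 50.5 q [-0.43  0.53  0.01  1.73 -0.01  0.89 -1.67]
538.5,218,192 shift cm [ 0.34 -0.72  6.2 ]
rim 4706 [[501. 168. 152.]
 [595. 274. 163.]]
[543.  221.   49.2]
```

View pics/m2.png

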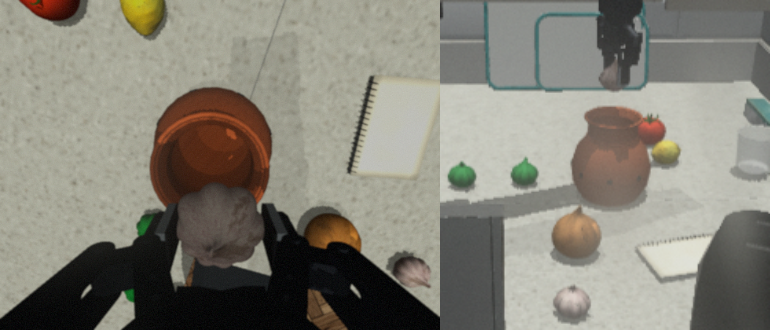

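The wrist view shows the held bulb and the jar's mouth at about (212,155), and the side view shows the jar upright with the bulb above it. The rim estimates agree on roughly (540.5, 219), so I'll lower to just above the lip and release.

Emit:
{"api": "play_rows", "payload": {"targets": [[1,0.6,-0.8,0,0],[1,0.6,-0.8,0,0],[1,0.6,-0.8,3,0],[1,0.6,-0.8,6.2,0],[1,0.6,-0.8,6.2,0],[1,0.6,-0.8,6.2,0],[1,0.6,-0.8,6.2,0]]}}

```text
clock: 6.0
eef_pos: [542.2, 222.2, 193.9]
tool_rot: [-3.141, -0.003, 0.322]
force: [0.2, 0.3, 0.9]
width: 50.8
gripper_force: 62.9
```

```bash
python3 go.py 540.5,219,192
```

```text
t 6.0 at [542.2 222.2 193.9] rot [-3.141e+00 -3.000e-03  3.220e-01] w 50.8 q [-0.44  0.61  0.01  1.77 -0.01  0.76 -1.68]
540.5,219,192 shift cm [-0.26  0.25  0.19]
```

Emit:
{"api": "play_rows", "payload": {"targets": [[1,-0.2,0.2,0,0],[1,-0.2,0.2,0,0],[0,-0.2,0.2,0,0],[0,-0.2,0.2,0,0],[0,-0.2,0.2,0,0],[0,-0.2,0.2,0,0],[0,-0.2,0.2,0,0],[0,-0.2,0.2,-3,0],[0,-0.2,0.2,-7,0],[0,-0.2,0.2,-7,0]]}}

```text
clock: 7.0
eef_pos: [542.8, 220.4, 267.3]
tool_rot: [-3.141, -0.01, 0.322]
force: [0.7, 0.1, 0.4]
width: 85.5
gripper_force: 0.0
```

```bash
python3 go.py 431.5,-175.5,250; python3 - <<'E'
from h import *
shot('wrist','w3.png');shot('side','d3.png')
a=cv2.imread('pics/w3.png');b=cv2.imread('pics/d3.png')[60:270,200:410]
cv2.imwrite('pics/m3.png',np.hstack([cv2.resize(a,(440,330)),cv2.resize(b,(330,330))]))
E
```

```text
t 7.0 at [542.8 220.4 267.3] rot [-3.141 -0.01   0.322] w 85.5 q [-0.44  0.52  0.01  1.7  -0.01  0.92 -1.68]
431.5,-175.5,250 shift cm [-23.09  34.05   1.47]
```

View pics/m3.png

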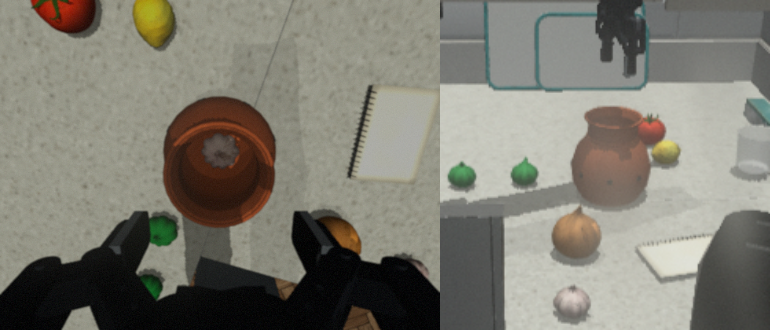

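The first bulb shows inside the jar at (220,150) in the wrist view, and the jar still stands upright. On to the second bulb.

Emit:
{"api": "play_rows", "payload": {"targets": [[0,-23.1,34.1,1.5,0],[0,-23.1,34.1,1.5,0],[0,-23.1,34.1,1.5,0],[0,-23.1,34.1,1.5,0],[0,-23.1,34.1,1.5,0],[0,-23.1,34.1,1.5,0],[0,-23.1,34.1,1.5,0],[0,-23.1,34.1,1.5,0],[0,-23.1,34.1,9,0],[0,-23.1,34.1,9,0]]}}

```text
clock: 8.1
eef_pos: [425.9, -179.1, 169.7]
tool_rot: [-3.14, 0.003, 0.317]
force: [-1.2, 0.7, -0.3]
width: 85.6
gripper_force: 0.0
```

```bash
python3 go.py 431.5,-175.5,37; python3 - <<'E'
from loc import *
im,d,c,E=shot('wrist','w4.png')
P=cloud(d,c,E,d>0);P=P[(np.hypot(P[:,0]-432,P[:,1]+176)<45)&(P[:,2]>10)&(P[:,2]<70)]
print(len(P),sphere(P).round(1),np.percentile(P,[1,99],axis=0).round())
E
```

```text
t 8.1 at [ 425.9 -179.1  169.7] rot [-3.14e+00  3.00e-03  3.17e-01] w 85.6 q [ 0.31  0.51  0.04  2.11 -0.04  0.53 -0.88]
431.5,-175.5,37 shift cm [ 0.69 -0.15 13.27]
2878 [ 433.6 -173.8   18.2   27. ] [[ 411. -198.   22.]
 [ 460. -148.   54.]]
```

Emit:
{"api": "play_rows", "payload": {"targets": [[0,0.7,-0.2,4,0],[0,0.7,-0.2,6,0],[0,0.7,-0.2,6,0],[0,0.7,-0.2,6,0]]}}

```text
clock: 8.55
eef_pos: [434.3, -172.9, 112.4]
tool_rot: [-3.141, 0.001, 0.322]
force: [-0.4, -0.9, 1.0]
width: 85.3
gripper_force: 0.0
```

```bash
python3 go.py 432.5,-175,37
```

```text
t 8.55 at [ 434.3 -172.9  112.4] rot [-3.141e+00  1.000e-03  3.220e-01] w 85.3 q [ 0.3   0.62  0.03  2.14 -0.05  0.38 -0.88]
432.5,-175,37 shift cm [-0.23  0.15  7.54]
```

Emit:
{"api": "play_rows", "payload": {"targets": [[0,-0.2,0.1,4,0],[0,-0.2,0.1,7.5,0],[0,-0.2,0.1,7.5,0],[0,-0.2,0.1,7.5,0],[1,-0.2,0.1,7.5,0],[1,-0.2,0.1,7.5,0],[1,-0.2,0.1,7.5,0],[1,-0.2,0.1,7.5,0],[1,-0.2,0.1,7.5,0],[1,-0.2,0.1,7.5,0]]}}

```text
clock: 9.55
eef_pos: [433.6, -175.0, 39.0]
tool_rot: [3.139, -0.001, 0.322]
force: [-2.5, 0.3, 10.6]
width: 51.8
gripper_force: 60.5
```

Emit:
{"api": "play_rows", "payload": {"targets": [[1,0,0,0,0],[1,0,0,-5,0],[1,0,0,-10,0],[1,0,0,-15,0],[1,0,0,-20,0],[1,0,0,-22,0],[1,0,0,-22,0],[1,0,0,-22,0]]}}

```text
clock: 10.35
eef_pos: [432.6, -174.8, 257.7]
tool_rot: [3.141, -0.0, 0.322]
force: [0.2, 0.4, -0.5]
width: 51.2
gripper_force: 63.7
```

```bash
python3 go.py 541,219.5,258
```

```text
t 10.35 at [ 432.6 -174.8  257.7] rot [ 3.141 -0.     0.322] w 51.2 q [ 0.67  0.4  -0.47  2.    0.25  0.8  -1.19]
541,219.5,258 shift cm [ 22.74 -33.98  -0.05]
```

Emit:
{"api": "play_rows", "payload": {"targets": [[1,2,-3,0,0],[1,22.7,-34,0,0],[1,22.7,-34,0,0],[1,22.7,-34,0,0],[1,22.7,-34,0,0],[1,22.7,-34,0,0],[1,22.7,-34,0,0],[1,22.7,-34,0,0],[1,22.7,-34,0,0],[1,22.7,-34,0,0]]}}

```text
clock: 11.35
eef_pos: [539.4, 224.6, 255.1]
tool_rot: [-3.138, 0.003, 0.329]
force: [0.6, 0.3, -0.2]
width: 51.6
gripper_force: 63.7
```

Emit:
{"api": "play_rows", "payload": {"targets": [[1,0,0,0,0],[1,0,0,0,0],[1,0,0,0,0]]}}

```text
clock: 11.65
eef_pos: [540.6, 217.6, 256.8]
tool_rot: [3.141, 0.001, 0.32]
force: [0.0, -0.9, -0.0]
width: 51.6
gripper_force: 63.7
```

```bash
python3 go.py 541,219.5,192
```

```text
t 11.65 at [540.6 217.6 256.8] rot [3.141e+00 1.000e-03 3.200e-01] w 51.6 q [-0.13  0.57 -0.47  1.7   0.3   0.95 -1.97]
541,219.5,192 shift cm [ 0.1  -0.17  6.48]
```

Emit:
{"api": "play_rows", "payload": {"targets": [[1,0.1,-0.2,3.5,0],[1,0.1,-0.2,6.4,0],[1,0.1,-0.2,6.4,0],[1,0.1,-0.2,6.4,0],[1,0.1,-0.2,6.4,0]]}}

```text
clock: 12.15
eef_pos: [542.1, 221.9, 195.0]
tool_rot: [-3.141, -0.003, 0.321]
force: [-0.1, 0.7, 0.4]
width: 51.9
gripper_force: 63.7
```

Emit:
{"api": "play_rows", "payload": {"targets": [[0,0,0,0,0],[0,0,0,0,0],[0,0,0,0,0],[0,0,0,0,0],[0,0,0,0,0],[0,0,0,-3,0],[0,0,0,-7,0],[0,0,0,-9,0],[0,0,0,-9,0],[0,0,0,-9,0]]}}

```text
clock: 13.15
eef_pos: [541.0, 221.5, 283.3]
tool_rot: [3.141, -0.0, 0.322]
force: [0.5, -0.1, -1.0]
width: 85.6
gripper_force: 0.0
```

```bash
python3 - <<'E'
from h import *
shot('wrist','w5.png');shot('side','d5.png')
a=cv2.imread('pics/w5.png');b=cv2.imread('pics/d5.png')[60:270,200:410]
cv2.imwrite('pics/m5.png',np.hstack([cv2.resize(a,(440,330)),cv2.resize(b,(330,330))]))
E
```

```text
(no output)
```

View pics/m5.png

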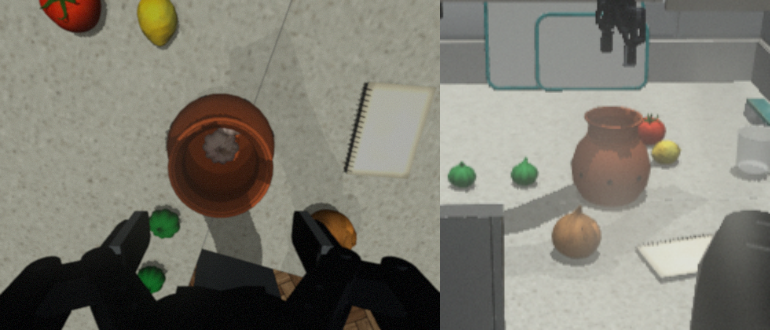

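The wrist view shows a bulb inside at (220,145). The side view shows the jar upright, the onion unmoved and no bulbs on the worktop. I'll check from straight above that both are inside.

Emit:
{"api": "play_rows", "payload": {"targets": [[0,-5,0,-3,0],[0,-9,0,-3,0],[0,-9,0,-3,0],[0,-9,0,-3,0],[0,-9,0,-3,0]]}}

```text
clock: 13.75
eef_pos: [456.6, 193.4, 312.9]
tool_rot: [-3.141, -0.0, 0.321]
force: [0.6, 0.3, -0.8]
width: 85.3
gripper_force: 0.0
```

```bash
python3 - <<'E'
from h import *
im,d,c,E=shot('wrist','w6.png');find('wrist',d,c,E,im,('garlic_a_mid',))
P=cloud(d,c,E,d>0);P=P[np.hypot(P[:,0]-541,P[:,1]-219)<36];print('inside z pct',np.percentile(P[:,2],[1,25,50,75,99]).round())
im,d,c,E=shot('scene');find('scene',d,c,E,im,('garlic_a_mid','garlic_jar','onion'))
a=cv2.imread('pics/w6.png');b=cv2.convertScaleAbs(a[:,100:460],alpha=1.6)
cv2.imwrite('pics/m6.png',b)
E
```

```text
wrist garlic_a_mid 0.87 [188.0, 274.0, 213.0, 312.0] mid [259.0, 254.0, 30.0] ext [39.0, 29.0, 28.0] ztop 44.0 rgb [35.0, 81.0, 40.0]
wrist garlic_a_mid 0.82 [186.0, 192.0, 230.0, 235.0] mid [380.0, 269.0, 35.0] ext [42.0, 46.0, 28.0] ztop 49.0 rgb [40.0, 91.0, 45.0]
wrist garlic_a_mid 0.7 [273.0, 53.0, 316.0, 89.0] mid [578.0, 219.0, 59.0] ext [28.0, 43.0, 20.0] ztop 69.0 rgb [103.0, 89.0, 81.0]
inside z pct [ 4.  7. 41. 48. 68.]
scene garlic_a_mid 0.82 [153.0, 290.0, 176.0, 315.0] mid [247.0, 261.0, 37.0] ext [44.0, 46.0, 26.0] ztop 50.0 rgb [59.0, 120.0, 71.0]
scene garlic_a_mid 0.68 [165.0, 159.0, 179.0, 173.0] mid [583.0, 218.0, 61.0] ext [41.0, 42.0, 23.0] ztop 72.0 rgb [139.0, 124.0, 118.0]
scene garlic_a_mid 0.66 [147.0, 240.0, 173.0, 264.0] mid [371.0, 266.0, 37.0] ext [43.0, 47.0, 29.0] ztop 52.0 rgb [60.0, 120.0, 71.0]
scene garlic_jar 0.89 [137.0, 139.0, 201.0, 213.0] mid [536.0, 213.0, 98.0] ext [140.0, 124.0, 130.0] ztop 163.0 rgb [101.0, 62.0, 45.0]
```

View pics/m6.png

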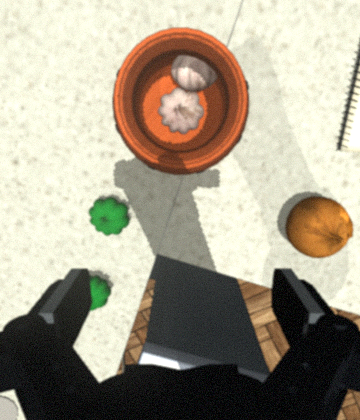

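Both bulbs show inside the jar, at (192,70) and (180,108) in the crop, with the higher one's top at about 70 mm. The jar is upright and the onion is untouched, so I'll hand it in.

```bash
python3 -c "
from cell import ctrl
print(ctrl.finish_job())"
```

```text
the job is handed in; nothing more can be done
None
```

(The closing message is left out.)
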